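# Show which dish goes on the light stage and save the entry

## Task

Record for the bench log which specimen is examined next: point down at the smallest of the three petri dishes with the fingertips two to three centimetres above the middle of its lid and hold there for two seconds, then point in the same way at the middle of the round window of the white light stage for two seconds, and finally press the large domed button on the grey recorder box fully in, so that it stays in, and move clear. Touch neither the dishes nor the light stage, point closely at no other dish on the way, leave the small flat erase button unpressed, and pick up or disturb nothing.

Things in the scene. Friction and masses are not known exactly. Their poses are not given: they have to be found in the camera images.
- dish_small: The smallest petri dish: closed, clear plastic with a pale filling, 40 mm across, 14 mm high, loose on the bench. Origin: centre of its underside, z up. Look-alikes differ only in width; which dish lies where changes from run to run.
- dish_small_top (a point): Centre of the top of the smallest dish's lid, 14 mm above the bench.
- dish_medium: Middle-sized petri dish, 62 mm across, 15 mm high, loose. Origin: centre of its underside. Not to be pointed at.
- dish_medium_top (a point): Centre of the top of the middle-sized dish's lid.
- dish_large: Largest petri dish, 90 mm across, 16 mm high, loose. Origin: centre of its underside. Not to be pointed at.
- dish_large_top (a point): Centre of the top of the largest dish's lid.
- light_stage: Light stage: white box 130 (x) x 140 (y) x 40 mm high, fixed to the bench, with a round bright window 82 mm across in a steel ring in the middle of its top and a small black knob on its +y side. Origin: centre of its underside. It and the recorder may change places from run to run.
- window (a point): Centre of the light stage's round window, on its top face, 41 mm above the bench.
- recorder: Recorder: grey box 90 (x) x 150 (y) x 50 mm high, fixed to the bench. On its top, along its y axis: the large domed save button 35 mm to +y of the middle and the small flat erase button 45 mm to -y. Origin: centre of its underside.
- save_button_top (a point): Centre of the top of the large domed black save button (40 mm across), 72 mm above the bench when out. It goes straight down and moves with this point.
- save_button (a joint): How far the save button is pressed in: 0 = out (as at the start), 0.010 m = fully in, against a stop. It takes about 4 N all the way, and stays where it is left: it does not spring back.
- erase_button_top (a point): Centre of the top of the small flat black erase button (16 mm across), 59 mm above the bench. Leave it alone.
- erase_button (a joint): How far the erase button is pressed: 0 = out, 0.005 m = fully in; springs back.
- pen: Grey pen with steel front, 136 mm long along its x, 11 mm thick, lying on the bench; origin under its middle. Bystander.
- forceps: Steel forceps lying flat, 116 mm long along x, 24 mm wide, 6 mm high; origin under the middle. Bystander.
- reagent_jar: Amber jar with a white cap, 42 mm across, 55 mm high; origin at the centre of its underside. Bystander.
- beaker: Open glass beaker, 60 mm across, 75 mm high; origin at the centre of its underside. Bystander.
- slide_box: Blue slide box, 80 (x) x 100 (y) x 30 mm high; origin at the centre of its underside. Bystander.
- dropper_bottle: Small white bottle with a black cap, 28 mm across, 65 mm high; origin at the centre of its underside. Bystander.
- loupe: Bare-metal loupe, a short cylinder 34 mm across and 31 mm high, standing; origin at the centre of its underside. Bystander.
There are look-alikes about, which are no part of the job. Leave any orange or red look-alike of the dish_small alone.

How it is judged:
By the outcome, as a careful person would: the job done as asked, in the order asked, and still so for the second after the job is handed in, with the robot touching nothing.
It also fails if it takes over 61 s, if anything falls off the work surface, if the arm or the gripper's body presses on something with over 40 N, if the wrist force passes 120 N, or if a joint passes its speed limit or range.

## Robot

A 7-joint arm with a two-finger parallel gripper is mounted at the origin on the work surface. World frame = base frame: x ahead of the robot, y to its left, z up, the work surface at z = 0. Lengths are in m, angles in rad, forces in N, time in s.
With the tool pointing down it reaches from about 0.425 to 0.95 m from the base axis. Payload 4.7 kg.
Tool frame: the origin (TCP) lies at the very end of the fingers, on their centre line; the grasp point (between the pads) lies 19 mm behind it; z points along the fingers, y is the line along which they close (so a half turn about z gives the same grasp; the last joint's range is limited). The gripper opens to 85 mm and grips with 20 to 120 N. Pads are 22 mm wide; open, the fingers measure 114 mm over their backs; the gripper's body (76 mm by 85 mm) begins 54 mm behind the grasp point. The pads swing forward as they close: fully open they stand 13 mm farther back than shut.
Start: joints at [1.095, 0.469, -0.049, 1.532, 0.024, 1.141, -0.082], TCP at [0.292, -0.609, 0.231] pointing down, gripper open.
Joint ranges: [-2.59, 2.59], [-0.33, 1.99], [-1.39, 1.29], [0.1, 2.45], [-1.04, 4.18], [0.21, 1.99], [-2.66, 2.66]. Speed limits (rad/s): [2.57, 2.57, 3.14, 3.14, 3.14, 3.14, 3.14].

## Interface

Orientations are given as a 3x3 rotation matrix whose columns are the frame's x, y, z axes.
In Python, from workcell import r gives the robot as it stands.
- The arm moves only by the shell command python3 -m inch 'ROWS' [FORCE]. ROWS is JSON, a list of rows, each a list of 7 numbers: the opening, from -1 (shut) to 1 (fully open), so that 0 is half open, then the shift along the tool's x, y, z in mm, then the turn, a rotation vector about the tool's x, y, z in degrees. In form: [[grip, dx, dy, dz, wx, wy, wz], ...]. A call has exactly 5 rows; each row shifts and turns the commanded pose from where the row before left it, along the tool's axes as they then stand; what a row does not reach is not made up. A row lasts 1/12 s, in which the tool goes at most 41.7 mm and 7.16 degrees, less where a joint would pass 70% of its speed; a pose out of reach is approached as far as the arm can. A call with a gripper value outside its range is refused whole. The fingers move at their own pace and stop on an object; FORCE is the grip in N (left out, the last holds). Time passes only in rows, so rows that do not move let the fingers close, or fill a call up. It gives the time, the measured TCP pose, the force, the opening and the grip force at its end, in the units of the state.
- r.read_state(): the state, without advancing time (a new reading comes with each control period).
- r.snapshot(name): name is "side" or "top" or "wrist"; returns the picture (480x640x3 uint8, red, green, blue); there is no depth.
- r.calibration(name): a dict with "intrinsics" (3x3 intrinsics, pixels), "rvec" (rotation vector, rad) and "tvec" (3), from world to camera coordinates, as OpenCV has them. Camera axes: x right, y down, z forward; pixel columns grow to the right and rows downward; lengths in m; the calibration is good to about 2 mm. A picture is of the moment at which its call begins: read the wrist's pose just before it. calibration takes no time and is no camera call; for the wrist camera it gives the pose at the moment of the call.
- r.sign_off(): hands the job in; it is judged then, once.
The state is a dict: "time": time; "joints": joint angles; "qvel": joint speeds; "joint_torque": joint torques, N m; "tool_pos": TCP position; "orientation": TCP orientation; "force": force on the tool from outside, world axes, zero at the start; "wrist_torque": the same for the moment, N m; "gripper_width": finger opening in m; "finger_force": force on a finger pad.
Only numpy, scipy, OpenCV 4.12 (cv2) and the standard library are available. Lean on these libraries where they do the work, as an engineer would, in place of code of your own. Each camera call takes 0.05 s, during which the arm holds its last target. There are 200 camera calls.

## Working session

There is one attempt and no reset: what is moved stays moved. The work goes in short steps, Python scripts to look and compute and a shell command to move; the robot and the scene stay as the last step left them, time stands still between calls to the robot, and variables do not carry over. Pictures are saved under pics/ and viewed, at most 11 in all, crops included, and the job is handed in when it is done.

```bash
mkdir -p pics; ls
python3 - <<'E'
from workcell import r
import cv2
for n in("top","side"):
    cv2.imwrite(f"pics/{n}0.png",r.snapshot(n)[:,:,::-1])
s=r.read_state();print(s["time"],s["tool_pos"],s["orientation"],s["gripper_width"])
E
```

```text
pics
0.1 [ 0.29145821 -0.60825375  0.23037315] [[ 9.01807145e-01  4.32137956e-01 -8.12510494e-04]
 [ 4.32138714e-01 -9.01805845e-01  1.53300322e-03]
 [-7.02578336e-05 -1.73359050e-03 -9.99998495e-01]] 0.08522892076956474
```

View pics/top0.png

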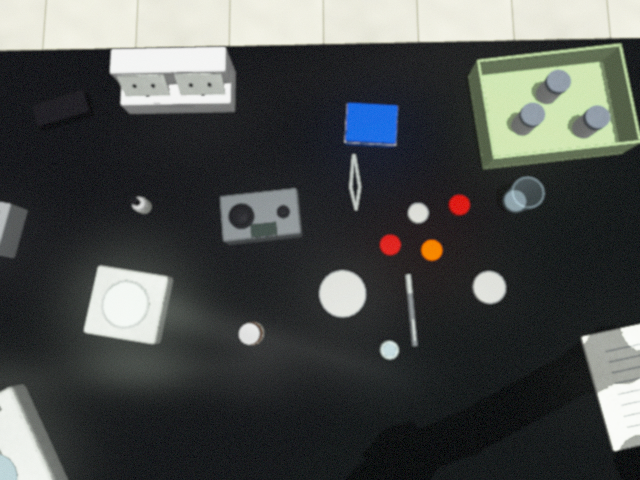

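View pics/side0.png

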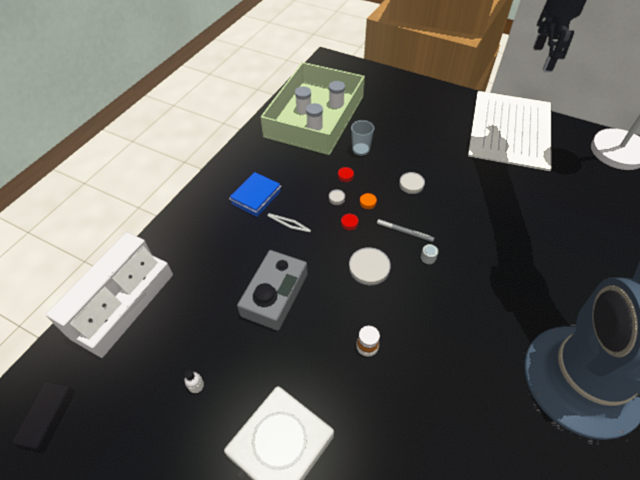

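The top view shows these dish_small candidates:
- White disc at (418,213).
- Medium dish at (489,288) and large dish at (342,293).
- Red discs at (390,245) and (459,205), and an orange one at (432,250).
- Loupe at (389,350), and the jar's white cap at (250,334).

By the description, (418,213) is the smallest dish. The stage window is at (125,304), the recorder's save button at (241,216) and its erase button at (283,212).

```bash
cat > h.py <<'E'
from workcell import r
import cv2,numpy as np
def cam(n):
    c=r.calibration(n);return np.array(c["intrinsics"],float),np.array(c["rvec"],float),np.array(c["tvec"],float)
def back(n,uv,z,c=None):
    K,rv,t=c or cam(n);R=cv2.Rodrigues(rv)[0];o=-R.T@t.ravel()
    d=R.T@np.linalg.inv(K)@np.array([*uv,1.]);return o+d*(z-o[2])/d[2]
def proj(n,p,c=None):
    K,rv,t=c or cam(n);return cv2.projectPoints(np.array([p],float),rv,t,K,None)[0].ravel()
E
python3 - <<'E'
from h import *
im=cv2.imread("pics/top0.png");g=cv2.cvtColor(im,cv2.COLOR_BGR2GRAY);sd=cv2.imread("pics/side0.png")
print("cam",[-cv2.Rodrigues(cam(n)[1])[0].T@cam(n)[2].ravel() for n in("top","side")])
n,l,st,ce=cv2.connectedComponentsWithStats((g>110).astype(np.uint8))
for nm,uv,z in(("small",(418,213),.014),("med",(489,288),.015),("large",(342,293),.016),("loupe",(389,350),.031),("jar",(250,334),.055),("stage",(125,304),.04)):
    i=l[uv[1],uv[0]];p=back("top",ce[i],z);a=st[i,4]
    q=back("top",ce[i]+[1,0],z);print(nm,ce[i].round(1),p.round(4),"diam mm",round(1e3*2*(a/np.pi)**.5*np.linalg.norm(q-p),1),"side px",proj("side",p).round(0))
for nm,uv,z in(("save",(241,216),.072),("erase",(283,212),.059),("drop",(137,202),.065),("beaker",(528,193),.075),("red1",(390,245),.014),("red2",(459,205),.014),("or",(432,250),.014)):
    p=back("top",uv,z);print(nm,p.round(4),proj("side",p).round(0))
c=np.vstack([np.hstack([cv2.resize(im[170:270,370:490],(400,333)),cv2.resize(im[180:250,210:310],(400,280))[:, :] if 0 else cv2.resize(im[175:258,210:310],(400,333))]),
 np.hstack([cv2.resize(im[255:355,70:190],(400,333)),cv2.resize(sd[160:260,310:430],(400,333))])])
cv2.imwrite("pics/crop.png",cv2.resize(c,(720,600)))
E
```

```text
cam [array([ 0.41061779, -0.0294274 ,  1.04686518]), array([0.28136628, 0.50545834, 0.85357021])]
small [417.8 212.6] [ 0.6176 -0.1973  0.014 ] diam mm 41.0 side px [336. 194.]
med [489.  286.9] [ 0.4707 -0.3275  0.015 ] diam mm 63.5 side px [412. 180.]
large [342.1 293.3] [ 0.4613 -0.0465  0.016 ] diam mm 91.6 side px [369. 263.]
loupe [389.1 349.6] [ 0.3554 -0.1319  0.031 ] diam mm 35.9 side px [430. 249.]
jar [249.  333.5] [0.3877 0.1259 0.055 ] diam mm 41.7 side px [369. 333.]
stage [127.5 304.6] [0.443  0.3586 0.04  ] diam mm 158.1 side px [281. 436.]
save [0.6039 0.1406 0.072 ] [266. 289.]
erase [0.6131 0.0634 0.059 ] [283. 262.]
drop [0.6349 0.3397 0.065 ] [192. 369.]
beaker [ 0.6395 -0.3915  0.075 ] [363. 126.]
red1 [ 0.5541 -0.141   0.014 ] [350. 219.]
red2 [ 0.6317 -0.2783  0.014 ] [346. 172.]
or [ 0.5433 -0.222   0.014 ] [368. 198.]
```

View pics/crop.png

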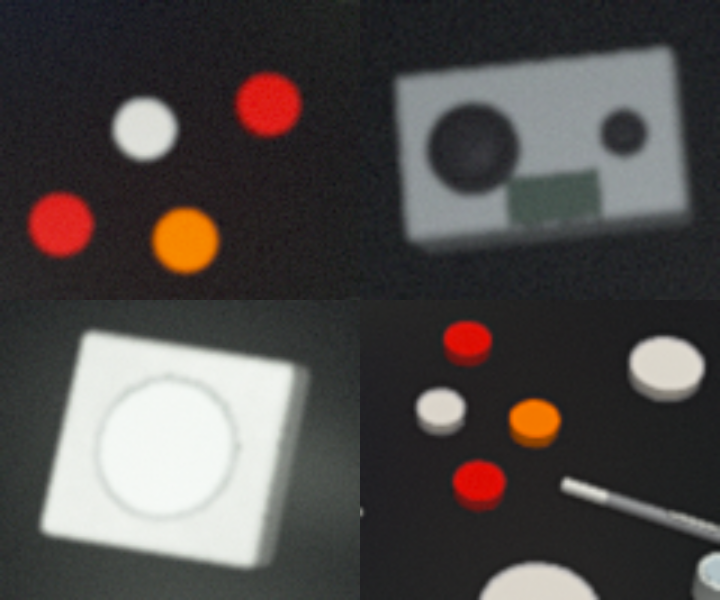

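The crop confirms it: the only white disc is small (41 mm measured), with its three coloured look-alikes around it. The window centre is at top px (126,304), the save button at (241.4,216), and erase is the small button.

I'll shut the fingers and travel high towards the small dish.

```bash
python3 -m inch '[[-1,20,-10,0,0,0,0],[-1,32,-15.5,0,0,0,0],[-1,32,-15.5,0,0,0,0],[-1,32,-15.5,0,0,0,0],[-1,32,-15.5,0,0,0,0]]'
python3 -m inch '[[-1,32,-15.5,0,0,0,0],[-1,32,-15.5,0,0,0,0],[-1,32,-15.5,0,0,0,0],[-1,32,-15.5,0,0,0,0],[-1,32,-15.5,0,0,0,0]]'
python3 -m inch '[[-1,32,-15.5,0,0,0,0],[-1,32,-15.5,0,0,0,0],[-1,32,-15.5,0,0,0,0],[-1,32,-15.5,0,0,0,0],[-1,20,-10,0,0,0,0]]'
python3 -m inch '[[-1,0,0,20,0,0,0],[-1,0,0,20,0,0,0],[-1,0,0,20,0,0,0],[-1,0,0,20,0,0,0],[-1,0,0,0,0,0,0]]'
cat > look.py <<'E'
from h import *
import sys
k,z,*T=sys.argv[1:];T=np.array(T,float);c=cam("wrist");s=r.read_state();im=r.snapshot("wrist")[:,:,::-1].copy()
cv2.imwrite(f"pics/{k}raw.png",im)
p=proj("wrist",T,c);cv2.drawMarker(im,tuple(int(x) for x in p.round()),(255,0,255),0,12,1)
cv2.imwrite(f"pics/{k}.png",im);d=T-s["tool_pos"]
print(s["time"],s["tool_pos"].round(4) if hasattr(s["tool_pos"],"round") else s["tool_pos"],"proj",p.round(1),"tool delta mm",(np.array(s["orientation"]).T@(d)*1e3).round(1))
E
python3 look.py w1 0 0.6176 -0.1973 0.014
```

```text
time: 0.52
tool_pos: [0.3946, -0.4783, 0.2308]
orientation: [[0.902, 0.432, -0.001], [0.432, -0.902, 0.001], [-0.0, -0.001, -1.0]]
force: [0.9, -0.2, 0.3]
gripper_width: 0.0257
finger_force: 0.0
time: 0.93
tool_pos: [0.5054, -0.3392, 0.231]
orientation: [[0.902, 0.432, -0.001], [0.432, -0.902, 0.0], [-0.0, -0.001, -1.0]]
force: [0.8, 0.1, -0.2]
gripper_width: -0.0
finger_force: 0.0
time: 1.35
tool_pos: [0.6092, -0.2073, 0.2309]
orientation: [[0.9, 0.436, 0.0], [0.436, -0.9, 0.002], [0.001, -0.002, -1.0]]
force: [0.7, 1.4, 0.1]
gripper_width: -0.0
finger_force: 0.0
time: 1.77
tool_pos: [0.604, -0.2112, 0.1465]
orientation: [[0.902, 0.432, -0.009], [0.432, -0.902, 0.002], [-0.007, -0.006, -1.0]]
force: [-0.9, 0.8, -0.7]
gripper_width: 0.0001
finger_force: 0.0
1.7667 [ 0.604  -0.2112  0.1465] proj [313.8 205.3] tool delta mm [ 19.1  -5.8 132.4]
```

View pics/w1.png

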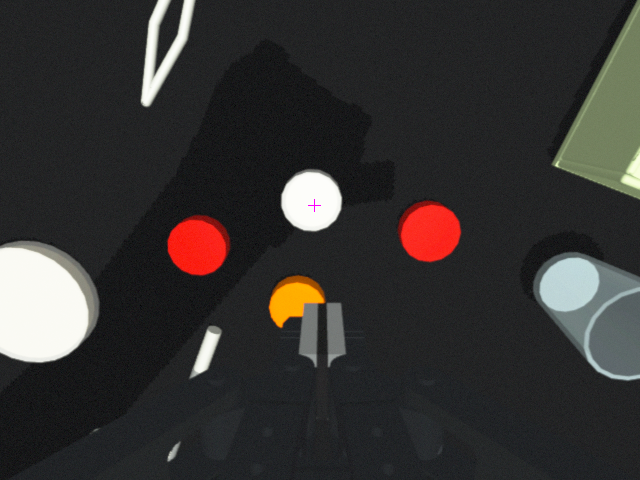

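The wrist view shows the small white dish at about (312,200) and the projected target at (314,205), so they agree to about 3 mm. The fingertips show at (321,305). I'll refine from the blob.

Run:
```python
from h import *
c=cam("wrist");s=r.read_state();im=r.snapshot("wrist")
m=(im.min(2)>170).astype(np.uint8);n,l,st,ce=cv2.connectedComponentsWithStats(m);i=l[200,312]
p=back("wrist",ce[i],.014,c);print(st[i],ce[i],p,s["tool_pos"],s["orientation"]@[0,0,1]);print((np.array(s["orientation"]).T@(p+[0,0,.025]-s["tool_pos"])*1e3).round(1), s["qvel"])
```

```text
[ 280  174   59   58 2700] [309.28888889 202.16259259] [ 0.61953642 -0.19437827  0.014     ] [ 0.60542864 -0.21152416  0.14880277] [-0.00542341  0.00157284 -0.99998406]
[ 20.6  -9.  109.8] [ 0.00489959 -0.03772592 -0.00583942 -0.05345103 -0.00302841  0.00749874
  0.00187324]
```

```bash
python3 -m inch '[[-1,10,-4,0,0,0,0],[-1,10,-4,15,0,0,0],[-1,0,0,25,0,0,0],[-1,0,0,25,0,0,0],[-1,0,0,10,0,0,0]]'
python3 -m inch '[[-1,0,0,0,0,0,0],[-1,0,0,0,0,0,0],[-1,0,0,0,0,0,0],[-1,0,0,0,0,0,0],[-1,0,0,0,0,0,0]]'
python3 look.py w2 0 0.6190 -0.1955 0.014
```

```text
time: 2.28
tool_pos: [0.6211, -0.194, 0.0733]
orientation: [[0.901, 0.434, -0.003], [0.434, -0.901, 0.002], [-0.002, -0.003, -1.0]]
force: [-0.4, -0.1, -0.7]
gripper_width: 0.0003
finger_force: 0.0
time: 2.7
tool_pos: [0.6228, -0.1963, 0.0779]
orientation: [[0.902, 0.432, 0.003], [0.432, -0.902, -0.001], [0.002, 0.002, -1.0]]
force: [0.3, -0.0, -0.0]
gripper_width: 0.0
finger_force: 0.0
2.7 [ 0.6228 -0.1963  0.0779] proj [317.9 275.6] tool delta mm [-3.2 -2.5 63.8]
```

View pics/w2.png

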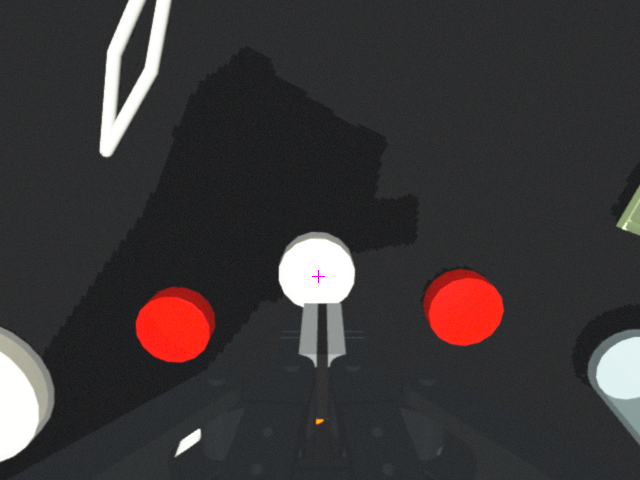

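The lid centre is at about (317,270), with the fingertips behind and above it. I'll make a small correction and descend to about 25 mm above the lid.

```bash
python3 -m inch '[[-1,-1,-2,8,0,0,0],[-1,0,0,12,0,0,0],[-1,0,0,10,0,0,0],[-1,0,0,6,0,0,0],[-1,0,0,0,0,0,0]]'
python3 -m inch '[[-1,0,0,0,0,0,0],[-1,0,0,0,0,0,0],[-1,0,0,0,0,0,0],[-1,0,0,0,0,0,0],[-1,0,0,0,0,0,0]]'
python3 -m inch '[[-1,0,0,0,0,0,0],[-1,0,0,0,0,0,0],[-1,0,0,0,0,0,0],[-1,0,0,0,0,0,0],[-1,0,0,0,0,0,0]]'
python3 - <<'E'
from h import *
cs,ct=cam("side"),cam("top");a=r.snapshot("side")[:,:,::-1];b=r.snapshot("top")[:,:,::-1]
s=r.read_state();print(s["time"],s["tool_pos"],proj("side",s["tool_pos"]),proj("top",s["tool_pos"]))
print((np.array(s["orientation"]).T@(np.array([.62,-.195,.039])-s["tool_pos"])*1e3).round(1))
cv2.imwrite("pics/s1.png",np.hstack([cv2.resize(a[150:230,296:376],(400,400)),cv2.resize(b[172:252,378:458],(400,400))]))
E
```

```text
time: 3.17
tool_pos: [0.6184, -0.1944, 0.0377]
orientation: [[0.902, 0.432, -0.004], [0.432, -0.902, 0.001], [-0.003, -0.003, -1.0]]
force: [-0.6, 0.1, -0.5]
gripper_width: 0.0001
finger_force: 0.0
time: 3.58
tool_pos: [0.6204, -0.1948, 0.0408]
orientation: [[0.902, 0.432, 0.001], [0.432, -0.902, -0.0], [0.001, 0.001, -1.0]]
force: [-0.8, -0.2, -0.1]
gripper_width: -0.0
finger_force: 0.0
time: 4.0
tool_pos: [0.62, -0.1947, 0.0403]
orientation: [[0.902, 0.432, 0.0], [0.432, -0.902, -0.0], [-0.0, 0.0, -1.0]]
force: [-0.3, 0.2, 0.2]
gripper_width: -0.0001
finger_force: 0.0
4.1 [ 0.62004223 -0.19471312  0.04032877] [335.21407872 187.25017198] [418.58145259 208.61111644]
[-0.2  0.2  1.3]
```

View pics/s1.png

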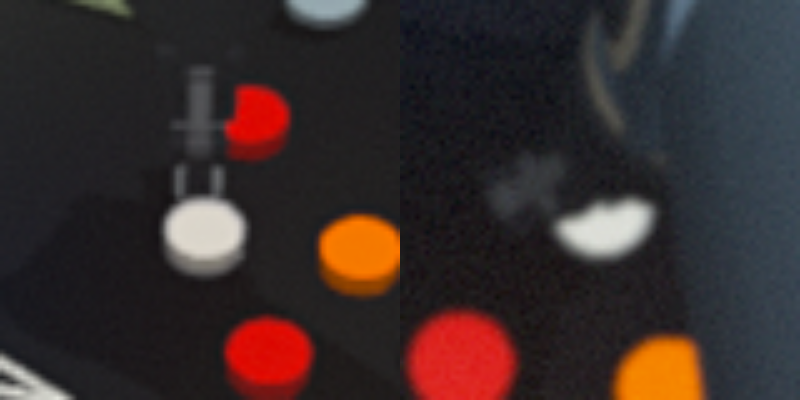

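In the side crop the fingertips stand centred over the small white dish (lid centre about (337,195)) with a clear gap. They read 26 mm above the lid. I'll hold here.

```bash
python3 -m inch '[[-1,0,0,1,0,0,0],[-1,0,0,0,0,0,0],[-1,0,0,0,0,0,0],[-1,0,0,0,0,0,0],[-1,0,0,0,0,0,0]]' | head -2
python3 -m inch '[[-1,0,0,0,0,0,0],[-1,0,0,0,0,0,0],[-1,0,0,0,0,0,0],[-1,0,0,0,0,0,0],[-1,0,0,0,0,0,0]]' | head -2
python3 -m inch '[[-1,0,0,0,0,0,0],[-1,0,0,0,0,0,0],[-1,0,0,0,0,0,0],[-1,0,0,0,0,0,0],[-1,0,0,0,0,0,0]]' | head -2
python3 -m inch '[[-1,0,0,0,0,0,0],[-1,0,0,0,0,0,0],[-1,0,0,0,0,0,0],[-1,0,0,0,0,0,0],[-1,0,0,0,0,0,0]]' | head -2
python3 -m inch '[[-1,0,0,0,0,0,0],[-1,0,0,0,0,0,0],[-1,0,0,0,0,0,0],[-1,0,0,0,0,0,0],[-1,0,0,0,0,0,0]]' | head -2
python3 -m inch '[[-1,0,0,0,0,0,0],[-1,0,0,0,0,0,0],[-1,0,0,0,0,0,0],[-1,0,0,0,0,0,0],[-1,0,0,0,0,0,0]]' | head -2
python3 -m inch '[[-1,0,0,-20,0,0,0],[-1,0,0,-35,0,0,0],[-1,0,0,-35,0,0,0],[-1,0,0,-35,0,0,0],[-1,0,0,-30,0,0,0]]'
python3 - <<'E'
from h import *
s=r.read_state();p=s["tool_pos"];w=back("top",(126,304),.041);print("window",w)
ims=cv2.imread("pics/side0.png")
print("side window px",proj("side",w)); print("side est",back("side",(279,440),.041))
print((np.array(s["orientation"]).T@(w-p)*1e3).round(1))
E
```

```text
time: 4.52
tool_pos: [0.6201, -0.1947, 0.0393]
time: 4.93
tool_pos: [0.62, -0.1947, 0.0393]
time: 5.35
tool_pos: [0.6201, -0.1948, 0.0394]
time: 5.77
tool_pos: [0.6201, -0.1947, 0.0393]
time: 6.18
tool_pos: [0.6201, -0.1947, 0.0394]
time: 6.6
tool_pos: [0.6201, -0.1948, 0.0393]
time: 7.02
tool_pos: [0.6204, -0.1948, 0.1969]
orientation: [[0.902, 0.432, 0.002], [0.432, -0.902, -0.0], [0.001, 0.001, -1.0]]
force: [0.6, 0.5, 0.5]
gripper_width: -0.0002
finger_force: 0.0
window [0.44418485 0.36109389 0.041     ]
side window px [279.49770239 436.91477133]
side est [0.44240706 0.36567661 0.041     ]
[  81.  -577.6  155.3]
```

The hold is done (2.5 s steady). Next is the window: both cameras agree within 5 mm, at about (0.443, 0.363).

```bash
python3 -m inch '[[-1,2,-15,0,0,0,0],[-1,4,-30,0,0,0,0],[-1,4,-30,0,0,0,0],[-1,4,-30,0,0,0,0],[-1,4,-30,0,0,0,0]]' | head -2
python3 -m inch '[[-1,4,-30,0,0,0,0],[-1,4,-30,0,0,0,0],[-1,4,-30,0,0,0,0],[-1,4,-30,0,0,0,0],[-1,4,-30,0,0,0,0]]' | head -2
python3 -m inch '[[-1,4,-30,0,0,0,0],[-1,4,-30,0,0,0,0],[-1,4,-30,0,0,0,0],[-1,4,-30,0,0,0,0],[-1,4,-30,0,0,0,0]]' | head -2
python3 -m inch '[[-1,4,-30,0,0,0,0],[-1,4,-30,0,0,0,0],[-1,4,-30,0,0,0,0],[-1,4,-30,0,0,0,0],[-1,2,-15,0,0,0,0]]' | head -2
python3 -m inch '[[-1,0,0,10,0,0,0],[-1,0,0,20,0,0,0],[-1,0,0,15,0,0,0],[-1,0,0,0,0,0,0],[-1,0,0,0,0,0,0]]'
python3 look.py w3 0 0.4435 0.3630 0.041
```

```text
time: 7.43
tool_pos: [0.5772, -0.0639, 0.1942]
time: 7.85
tool_pos: [0.5303, 0.0801, 0.1943]
time: 8.27
tool_pos: [0.4836, 0.2239, 0.1943]
time: 8.68
tool_pos: [0.4399, 0.3564, 0.1944]
time: 9.1
tool_pos: [0.4422, 0.3506, 0.1482]
orientation: [[0.902, 0.431, -0.002], [0.431, -0.902, -0.002], [-0.002, 0.001, -1.0]]
force: [-0.5, 0.2, 0.1]
gripper_width: 0.0002
finger_force: 0.0
9.1 [0.4422 0.3506 0.1482] proj [305.  234.1] tool delta mm [  6.7 -10.8 107.2]
```

View pics/w3.png

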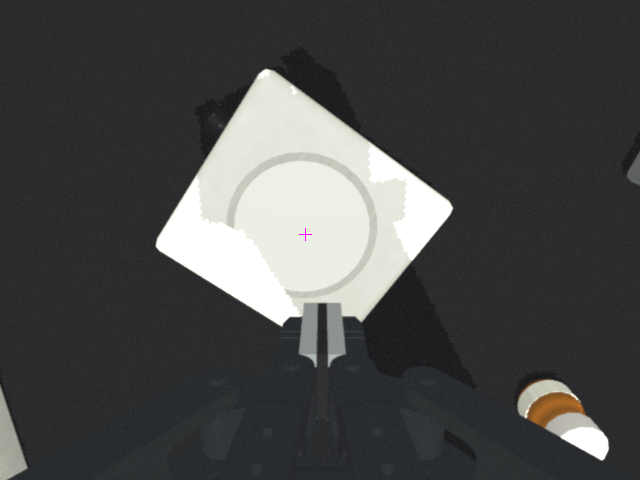

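The window ring spans x 227–377 and y 152–299, so its centre is at (302,225.5). The projected target is (305,234), so I'll correct by a few mm and descend 82 mm.

```bash
python3 -m inch '[[-1,5,-6,5,0,0,0],[-1,5,-6,15,0,0,0],[-1,0,0,20,0,0,0],[-1,0,0,18,0,0,0],[-1,0,0,10,0,0,0]]' | head -2
python3 -m inch '[[-1,0,0,6,0,0,0],[-1,0,0,4,0,0,0],[-1,0,0,0,0,0,0],[-1,0,0,0,0,0,0],[-1,0,0,0,0,0,0]]' | head -2
python3 -m inch '[[-1,0,0,0,0,0,0],[-1,0,0,0,0,0,0],[-1,0,0,0,0,0,0],[-1,0,0,0,0,0,0],[-1,0,0,0,0,0,0]]'
python3 - <<'E'
from h import *
a=r.snapshot("side")[:,:,::-1];w=r.snapshot("wrist")[:,:,::-1]
s=r.read_state();print(s["tool_pos"],proj("side",s["tool_pos"]))
cv2.imwrite("pics/s2.png",np.hstack([cv2.resize(a[350:480,200:360],(400,325)),cv2.resize(w,(400,325))]))
E
```

```text
time: 9.57
tool_pos: [0.4461, 0.3674, 0.0801]
time: 9.98
tool_pos: [0.4467, 0.3678, 0.0723]
time: 10.4
tool_pos: [0.4462, 0.3673, 0.0714]
orientation: [[0.902, 0.432, 0.0], [0.432, -0.902, 0.0], [0.0, 0.0, -1.0]]
force: [0.4, -0.2, -0.3]
gripper_width: -0.0002
finger_force: 0.0
[0.44616183 0.36727276 0.07132931] [274.96327195 434.93048647]
```

View pics/s2.png

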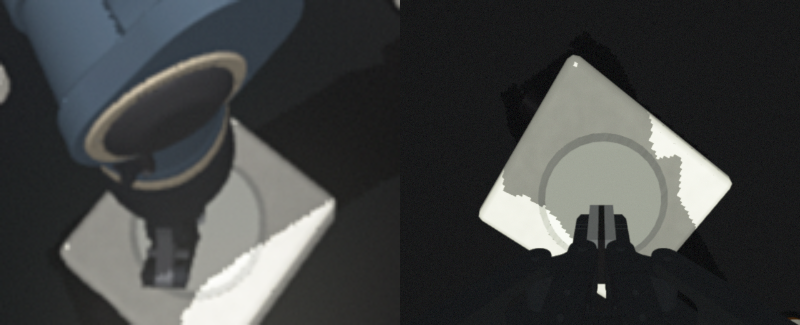

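The fingertips are over the window, slightly far to +y. I'll shift (-2,+2), lower 5 mm and hold.

```bash
python3 -m inch '[[-1,-2,2,3,0,0,0],[-1,0,0,2,0,0,0],[-1,0,0,0,0,0,0],[-1,0,0,0,0,0,0],[-1,0,0,0,0,0,0]]' | head -2
python3 -m inch '[[-1,0,0,0,0,0,0],[-1,0,0,0,0,0,0],[-1,0,0,0,0,0,0],[-1,0,0,0,0,0,0],[-1,0,0,0,0,0,0]]' | head -2
python3 -m inch '[[-1,0,0,0,0,0,0],[-1,0,0,0,0,0,0],[-1,0,0,0,0,0,0],[-1,0,0,0,0,0,0],[-1,0,0,0,0,0,0]]' | head -2
python3 -m inch '[[-1,0,0,0,0,0,0],[-1,0,0,0,0,0,0],[-1,0,0,0,0,0,0],[-1,0,0,0,0,0,0],[-1,0,0,0,0,0,0]]' | head -2
python3 -m inch '[[-1,0,0,0,0,0,0],[-1,0,0,0,0,0,0],[-1,0,0,0,0,0,0],[-1,0,0,0,0,0,0],[-1,0,0,0,0,0,0]]' | head -2
python3 -m inch '[[-1,0,0,0,0,0,0],[-1,0,0,0,0,0,0],[-1,0,0,0,0,0,0],[-1,0,0,0,0,0,0],[-1,0,0,0,0,0,0]]' | head -2
python3 -m inch '[[-1,0,0,0,0,0,0],[-1,0,0,0,0,0,0],[-1,0,0,0,0,0,0],[-1,0,0,0,0,0,0],[-1,0,0,0,0,0,0]]' | head -2
python3 -m inch '[[-1,0,0,-20,0,0,0],[-1,0,0,-30,0,0,0],[-1,0,0,-30,0,0,0],[-1,0,0,-20,0,0,0],[-1,0,0,0,0,0,0]]' | head -2
python3 - <<'E'
from h import *
s=r.read_state();w=back("top",(241.4,215.9),.066);print(w,proj("side",w))
print((np.array(s["orientation"]).T@(w+[0,0,.006]-s["tool_pos"])*1e3).round(1))
E
```

```text
time: 10.92
tool_pos: [0.4452, 0.3646, 0.0662]
time: 11.33
tool_pos: [0.4452, 0.3647, 0.0663]
time: 11.75
tool_pos: [0.4452, 0.3646, 0.0663]
time: 12.17
tool_pos: [0.4452, 0.3646, 0.0663]
time: 12.58
tool_pos: [0.4452, 0.3646, 0.0663]
time: 13.0
tool_pos: [0.4452, 0.3646, 0.0663]
time: 13.42
tool_pos: [0.4452, 0.3646, 0.0663]
time: 13.83
tool_pos: [0.4472, 0.3669, 0.1712]
[0.60530582 0.14089603 0.066     ] [265.79531862 290.22484281]
[ 44.1 272.4  99. ]
```

```bash
python3 -m inch '[[-1,3,15,0,0,0,0],[-1,4.5,29,0,0,0,0],[-1,4.5,29,0,0,0,0],[-1,4.5,29,0,0,0,0],[-1,4.5,29,0,0,0,0]]' | head -2
python3 -m inch '[[-1,4.5,29,0,0,0,0],[-1,4.5,29,0,0,0,0],[-1,4.5,29,0,0,0,0],[-1,4.5,29,0,0,0,0],[-1,4,25,0,0,0,0]]' | head -2
python3 -m inch '[[-1,0,0,0,0,0,0],[-1,0,0,0,0,0,0],[-1,0,0,0,0,0,0],[-1,0,0,0,0,0,0],[-1,0,0,0,0,0,0]]' 
python3 look.py w4 0 0.6053 0.1409 0.072
```

```text
time: 14.25
tool_pos: [0.521, 0.2542, 0.1656]
time: 14.67
tool_pos: [0.6021, 0.1355, 0.1655]
time: 15.08
tool_pos: [0.6007, 0.1396, 0.1663]
orientation: [[0.901, 0.434, -0.0], [0.434, -0.901, 0.0], [-0.0, -0.001, -1.0]]
force: [0.6, -0.6, -0.0]
gripper_width: -0.0001
finger_force: 0.0
15.0833 [0.6007 0.1396 0.1663] proj [324.2 243.5] tool delta mm [ 4.8  0.9 94.3]
```

View pics/w4.png

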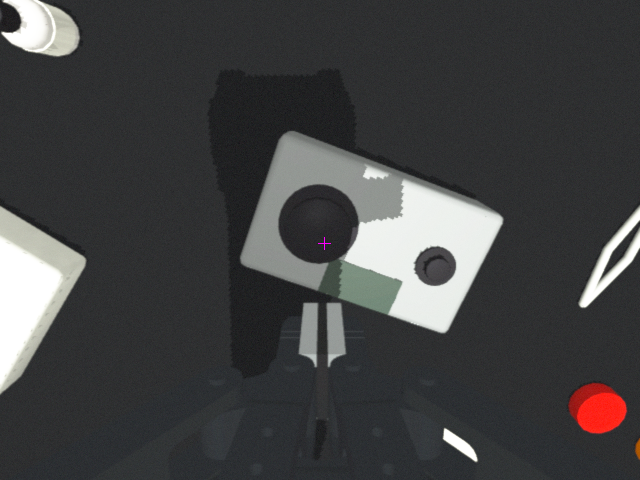

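The wrist view shows the save button at (318,224), erase at (436,266) and the projected target at (324,243). That is about 1 cm of disagreement, so I'll check it before pressing.

Run:
```python
from h import *
c=cam("wrist");s=r.read_state();im=r.snapshot("wrist")[:,:,::-1].copy();cv2.imwrite("pics/w5.png",im)
print(s["tool_pos"],np.abs(s["qvel"]).max())
for z in(.05,.06,.072):
  print(z,"wrist save",back("wrist",(318,224),z,c).round(4),"erase",back("wrist",(436,266),z,c).round(4),"top save",back("top",(241.4,215.9),z).round(4),"top erase",back("top",(283.1,211.5),z).round(4),"side save",back("side",(265,293),z).round(4))
# recorder top-face corners, z=.05
for uv in((290,131),(503,217),(444,333),(240,262)): print("w",back("wrist",uv,.05,c).round(4))
a=cv2.imread("pics/top0.png");b=cv2.imread("pics/side0.png")
cv2.imwrite("pics/c2.png",np.hstack([cv2.resize(a[180:250,205:275],(266*1,266),interpolation=2),cv2.resize(b[240:340,230:330],(266,266),interpolation=2),cv2.resize(im[160:300,240:380],(266,266))]))
```

```text
[0.60081972 0.13932138 0.16630879] 0.005489795763571025
0.05 wrist save [0.6091 0.1466 0.05  ] erase [0.6169 0.066  0.05  ] top save [0.6085 0.1437 0.05  ] top erase [0.6159 0.0641 0.05  ] side save [0.6099 0.1397 0.05  ]
0.06 wrist save [0.6115 0.1477 0.06  ] erase [0.619  0.0701 0.06  ] top save [0.6065 0.1419 0.06  ] top erase [0.6139 0.0632 0.06  ] side save [0.6058 0.1443 0.06  ]
0.072 wrist save [0.6144 0.1489 0.072 ] erase [0.6215 0.0751 0.072 ] top save [0.6041 0.1399 0.072 ] top erase [0.6114 0.062  0.072 ] side save [0.6009 0.1498 0.072 ]
w [0.6529 0.1857 0.05  ]
w [0.6631 0.0448 0.05  ]
w [0.5772 0.0366 0.05  ]
w [0.5646 0.181  0.05  ]
```

View pics/c2.png

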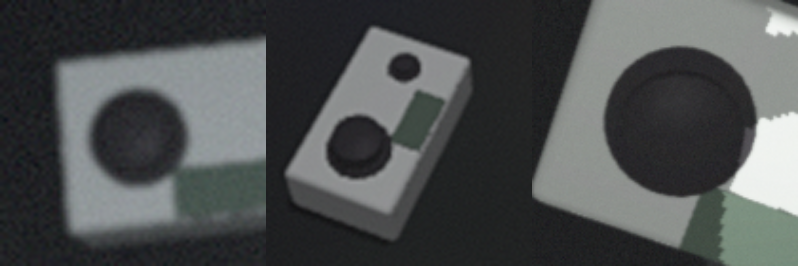

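The dark outline is the collar near the box top (z about 0.055). At that height all the cameras agree, within about 5 mm, on a button axis of about (0.609, 0.1445). I'll correct by (9.5,-1) and go down to just above the dome.

```bash
python3 -m inch '[[-1,5,-0.5,5,0,0,0],[-1,4.5,-0.5,15,0,0,0],[-1,0,0,25,0,0,0],[-1,0,0,22,0,0,0],[-1,0,0,13,0,0,0]]' | head -2
python3 -m inch '[[-1,0,0,3,0,0,0],[-1,0,0,0,0,0,0],[-1,0,0,0,0,0,0],[-1,0,0,0,0,0,0],[-1,0,0,0,0,0,0]]'
python3 -m inch '[[-1,0,0,2,0,0,0],[-1,0,0,2,0,0,0],[-1,0,0,2,0,0,0],[-1,0,0,2,0,0,0],[-1,0,0,0,0,0,0]]'
```

```text
time: 15.6
tool_pos: [0.6081, 0.1427, 0.0826]
time: 16.02
tool_pos: [0.6105, 0.1432, 0.0847]
orientation: [[0.902, 0.432, 0.003], [0.432, -0.902, 0.001], [0.003, 0.001, -1.0]]
force: [0.2, -0.2, 0.4]
gripper_width: 0.0003
finger_force: 0.0
time: 16.43
tool_pos: [0.6093, 0.1428, 0.0748]
orientation: [[0.902, 0.432, -0.001], [0.432, -0.902, -0.0], [-0.001, -0.0, -1.0]]
force: [-0.5, 0.3, -0.0]
gripper_width: -0.0002
finger_force: 0.0
```

```bash
python3 -m inch '[[-1,0,-1,1,0,0,0],[-1,0,0,1,0,0,0],[-1,0,0,1,0,0,0],[-1,0,0,1,0,0,0],[-1,0,0,1,0,0,0]]'
python3 -m inch '[[-1,0,0,1,0,0,0],[-1,0,0,1,0,0,0],[-1,0,0,1,0,0,0],[-1,0,0,1,0,0,0],[-1,0,0,1,0,0,0]]'
```

```text
time: 16.85
tool_pos: [0.6092, 0.144, 0.0707]
orientation: [[0.902, 0.432, 0.0], [0.432, -0.902, -0.0], [0.0, 0.0, -1.0]]
force: [-1.2, -0.2, 3.9]
gripper_width: 0.0002
finger_force: 1.7
time: 17.27
tool_pos: [0.6092, 0.144, 0.0653]
orientation: [[0.902, 0.432, 0.0], [0.432, -0.902, 0.0], [0.0, -0.0, -1.0]]
force: [-0.9, 0.8, 4.0]
gripper_width: -0.0001
finger_force: 1.7
```

The button is moving at 4 N, as described. I'll continue to the stop.

```bash
python3 -m inch '[[-1,0,0,1,0,0,0],[-1,0,0,1,0,0,0],[-1,0,0,1,0,0,0],[-1,0,0,0.5,0,0,0],[-1,0,0,0,0,0,0]]' | grep -v ori
python3 -m inch '[[-1,0,0,0.5,0,0,0],[-1,0,0,0.5,0,0,0],[-1,0,0,0,0,0,0],[-1,0,0,0,0,0,0],[-1,0,0,0,0,0,0]]' | grep -v ori
```

```text
time: 17.68
tool_pos: [0.6092, 0.144, 0.0621]
force: [-2.2, 0.1, 4.2]
gripper_width: -0.0
finger_force: 2.7
time: 18.1
tool_pos: [0.6093, 0.144, 0.062]
force: [-5.0, -0.6, 11.1]
gripper_width: -0.0001
finger_force: 5.4
```

The stop is at 0.062, where the force jumps to 11 N. I'll give a slight extra push, then move clear.

```bash
python3 -m inch '[[-1,0,0,0.5,0,0,0],[-1,0,0,0.5,0,0,0],[-1,0,0,0,0,0,0],[-1,0,0,0,0,0,0],[-1,0,0,0,0,0,0]]' | grep -v ori
python3 -m inch '[[-1,0,0,-5,0,0,0],[-1,0,0,-15,0,0,0],[-1,0,0,-30,0,0,0],[-1,0,0,-35,0,0,0],[-1,0,0,-25,0,0,0]]' | grep -v ori
python3 -m inch '[[-1,0,0,-20,0,0,0],[-1,0,0,-10,0,0,0],[-1,0,0,0,0,0,0],[-1,0,0,0,0,0,0],[-1,0,0,0,0,0,0]]' | grep -v ori
python3 - <<'E'
from h import *
w=r.snapshot("wrist")[:,:,::-1];b=r.snapshot("side")[:,:,::-1]
cv2.imwrite("pics/fin.png",np.hstack([cv2.resize(w,(400,300)),cv2.resize(b,(400,300))]))
E
```

```text
time: 18.52
tool_pos: [0.6093, 0.1439, 0.062]
force: [-6.0, -0.8, 15.6]
gripper_width: -0.0003
finger_force: 8.1
time: 18.93
tool_pos: [0.6099, 0.1437, 0.1717]
force: [-0.1, 0.4, 0.1]
gripper_width: -0.0005
finger_force: 0.0
time: 19.35
tool_pos: [0.6082, 0.1433, 0.1978]
force: [-0.2, -0.5, -0.6]
gripper_width: 0.0002
finger_force: 0.0
```

View pics/fin.png

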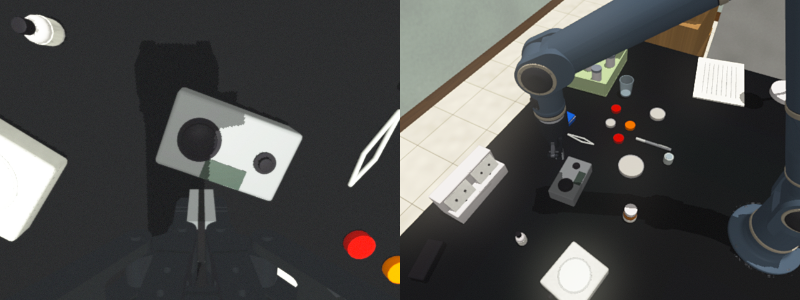

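The save button is down, everything else is where it was, and the arm is clear.

```bash
python3 -c "
from workcell import r
print(r.sign_off())"
```

```text
the job is handed in; nothing more can be done
None
```

I pointed at the smallest dish and then at the window, each for over two seconds about 25 mm above the target, pressed the save button in to its stop, moved clear and handed the job in at about 19.5 s; the verdict wasn't shown.

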